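# Run down the loose wing screw of a glue press

## Task

One of the two wing screws on top of the little wooden glue press is still loose: its foot stands clear of its washer, while the other is already down. Push the loose one's wings round clockwise (seen from above) with a fingertip, in repeated strokes with the finger taken off between them, until it is fully down and stops, finger-tight: do not force it past the stop, and do not pinch or grip it. Leave the tight screw as it is and the other things where they lie.

Things in the scene. Friction and masses are not known exactly. Their poses are not given: they have to be found in the camera images.
- loose_screw (a joint): angle of the loose wing screw in rad. It grows as the screw turns clockwise seen from above (tightening); 6.6 is the hard stop, foot down on the washer. It starts between 0.3 and 2.8. The screw sinks 1.27 mm per rad. Turning needs about 0.04 N m (1.5 N on a wing, 27 mm from the axis), and it stays where it is left
- tight_screw (a joint): the same for the other wing screw, which starts at its stop, 6.6, with its foot on its washer
- loose_foot (a point): the loose wing screw, black plastic: two straight wings in one line through the axis, 80 mm tip to tip, 10 mm thick, 28 mm tall, on a round foot of radius 12 mm, 6 mm high; a fixed steel stud of radius 4 mm runs up through its middle. Point: on the screw axis at the underside of the foot. x runs along the wings, z up; it turns and sinks with the screw. The wings stand 6 to 34 mm above it
- loose_face: half of the loose screw's wings, 5 mm thick, reaching 40 mm from the axis: the side of each wing that is pushed to tighten. Same origin and axes as loose_foot: the +y face (y = +5 mm) of the wing that points to +x, and the -y face (y = -5 mm) of the wing that points to -x
- loose_back: the other half of the loose screw's wings, same origin and axes, 5 mm thick: the faces opposite to the pushed ones, 4 mm shorter at each tip and 2 mm lower on top. Pushing on this side unscrews; pressing on both halves at once is pinching
- tight_foot (a point): the tight wing screw, alike in shape, this point and its axes placed in the same way. The two screw axes stand 170 mm apart
- press: the wooden glue press, fixed to the table: base board 160 x 300 mm, top board 130 x 280 mm with its upper face 62 mm above the table. Origin: table height under its centre; y along its length, z up. The screws stand 85 mm either side of the centre along y, either one on either side, each over a steel washer (radius 18 mm, 3 mm thick) on the top board
- spacer: loose dark wooden ring, 32 mm across, 12 mm high, lying on the press's top board between the two screws, near one long edge. Origin: centre of its underside
- tape: loose cardboard tape core, 84 mm across, 24 mm high, on the table on the robot's side of the press. Origin: centre of its underside
- driver: loose screwdriver, 160 mm long, lying on the table on the far side of the press
- glue: loose white bottle, 40 mm across, 85 mm high, standing on the table by one end of the press. Origin: centre of its underside
- car: loose wooden toy car, 85 x 54 mm, 45 mm high, on the table by the other end of the press. Origin: table height under its middle
- block: loose wooden block 50 x 30 x 20 mm on the table on the robot's side of the press. Origin: centre of its underside
- battery: loose battery cell, 50 mm long, 14 mm thick, lying on the table on the far side of the press. Origin: under its middle

How it is judged:
On the way:
1. between strokes, part of the way down (joint 3.2 to 6.0), the fingers are off the screw (value of joint loose_screw between 3.2 and 6 rad and contact force between the fingers and loose_face below 0.05 N and contact force between the fingers and loose_back below 0.05 N), for 0.2 s.
At the end, for the whole second after the job is handed in: The loose screw is within 0.3 rad of its stop (joint above 6.3) and still; the tight screw has not been turned back (joint above 6.45); every loose thing is within 25 mm of where it lay (value of joint loose_screw above 6.3 rad and velocity of joint loose_screw between -0.1 and 0.1 rad/s and value of joint tight_screw above 6.45 rad and distance of each of spacer, tape, driver, glue, car, block, battery from where it was at the start of the episode below 0.025 m); the robot touches nothing.
It fails at once if the loose screw is pinched: pressed with more than 1.5 N on the pushing half and on the back half of its wings at once (contact force between the fingers and loose_face above 1.5 N and contact force between the fingers and loose_back above 1.5 N).
It fails at once if the screw is forced: more than 40 N on its pushing faces (contact force between anything else and loose_face above 40 N).
It fails at once if the tight screw is turned back by more than 0.15 rad (value of joint tight_screw below 6.45 rad).
It fails at once if a loose thing is lifted, carried or knocked more than 25 mm away (distance of any of spacer, tape, driver, glue, car, block, battery from where it was at the start of the episode above 0.025 m).
It also fails if it takes over 58 s, if anything falls off the work surface, if the arm or the gripper's body presses on something with over 40 N, if the wrist force passes 120 N, or if a joint passes its speed limit or range.

## Robot

A 6-joint arm with a two-finger parallel gripper is mounted at the origin on the work surface. World frame = base frame: x ahead of the robot, y to its left, z up, the work surface at z = 0. Lengths are in m, angles in rad, forces in N, time in s.
With the tool pointing down it reaches from about 0.35 to 0.775 m from the base axis. Payload 5.5 kg.
Tool frame: the origin (TCP) lies at the very end of the fingers, on their centre line; the grasp point (between the pads) lies 19 mm behind it; z points along the fingers, y is the direction in which the jaws open and shut (so a half turn about z gives the same grasp; the last joint's range is limited). The gripper opens to 85 mm and grips with 20 to 120 N. Pads are 22 mm wide; open, the fingers measure 114 mm over their backs; the gripper's body (76 mm by 85 mm) begins 54 mm behind the grasp point. The pads swing forward as they close: fully open they stand 13 mm farther back than shut.
Start: joints at [-1.384, 0.313, 0.046, 1.304, 0, 1.431], TCP at [0.185, -0.545, 0.231] pointing down, gripper open.
Joint ranges: [-2.76, 2.76], [-0.86, 1.69], [-1.03, 1.26], [-2.2, 2.34], [-1.47, 1.5], [-3.14, 3.14]. Speed limits (rad/s): [2.57, 2.57, 3.14, 3.14, 3.14, 3.14].

## Interface

Orientations are given as a unit quaternion [w, x, y, z].
In Python, from workcell import get_state, vision, workorder, silhouettes, tip_of gives the robot as it stands.
- The arm moves only by the shell command python3 -m inch 'ROWS' [FORCE]. ROWS is JSON, a list of rows, each a list of 7 numbers: the shift along the tool's x, y, z in cm, then the turn, a rotation vector about the tool's x, y, z in degrees, then the finger opening in cm, from 0 to 8.54. In form: [[dx, dy, dz, rx, ry, rz, hand], ...]. A call has 1 to 5 rows; each row shifts and turns the commanded pose from where the row before left it, along the tool's axes as they then stand; what a row does not reach is not made up. A row lasts 1/10 s, in which the tool goes at most 50 mm and 8.59 degrees, less where a joint would pass 70% of its speed; a pose out of reach is approached as far as the arm can. A call with a gripper value outside its range is refused whole. The fingers move at their own pace and stop on an object; FORCE is the grip in N (left out, the last holds). Time passes only in rows, so rows that do not move let the fingers close. It gives the time, the measured TCP pose, the force and the opening at its end, in the units of the state.
- get_state(): the state, without advancing time (a new reading comes with each control period).
- vision.read_camera(name): name is "side" or "top"; returns a dict with "pixels" (480x640x3 uint8, red, green, blue), "depth" (480x640 float32, m along the optical axis (not along the pixel's ray), 0 where there is no reading), "mtx" (3x3 intrinsics, pixels), "k1" (the pictures are not rectified: a ray, as slopes to the right and down, at radius r is drawn at 1 + k1 r^2 times it, then the intrinsics apply), "T" (4x4, takes a point from camera to world coordinates). Camera axes: x right, y up, looking along -z (the intrinsics and any distortion apply to the point x, -y, -z); pixel columns grow to the right and rows downward; lengths in m; the calibration is good to about 2 mm. A picture is of the moment at which its call begins.
- workorder.hand_in(): hands the job in, once; it reports no verdict.
Trained networks look in a picture, given as the dict that the camera call returned (one of the last four; its "shot" number tells which), for a name from the list of things; names that differ only in an ending like _2 or _b are one class to them, and where a whole thing is asked for, a point or a joint stands for the part that bears it (a point fixed in the world has none). Each returns a list of dicts, best first, with "confidence" (0 to 1); they miss things now and then, are a little off and sometimes report something else, mostly with a low value. They report only what shows in the picture. A call takes as long as a camera call.
- silhouettes(picture, label): "mask" (480x640 bool, what is visible of it) and "location" ([column, row] in pixels, amid what is visible of it).
- tip_of(picture, label): "location" ([column, row] in pixels: a listed point, or the origin of a listed thing).
The state is a dict: "clock": time; "joint_pos": joint angles; "qvel": joint speeds; "tau": joint torques, N m; "tcp_pos": TCP position; "orientation": TCP orientation; "wrist_force": force on the tool from outside, world axes, zero at the start; "ft_torque": the same for the moment, N m; "finger_gap": finger opening in m.
Only numpy, scipy, OpenCV 4.12 (cv2) and the standard library are available. Lean on these libraries where they do the work, as an engineer would, in place of code of your own. Each camera call takes 0.05 s, during which the arm holds its last target.

## Working session

There is one attempt and no reset: what is moved stays moved. The work goes in short steps, Python scripts to look and compute and a shell command to move; the robot and the scene stay as the last step left them, time stands still between calls to the robot, and variables do not carry over. Pictures are saved under pics/ and viewed, and the job is handed in when it is done.

```bash
mkdir -p pics; ls
cat > h.py <<'E'
import numpy as np, cv2
from workcell import get_state, vision, workorder, silhouettes, tip_of
def ray(p,u,v):
    K=p["mtx"];d=np.array([(u-K[0][2])/K[0][0],(v-K[1][2])/K[1][1]]);s=d.copy()
    for _ in range(20): s=d/(1+p["k1"]*(s@s))
    return s
def at_depth(p,u,v,z):
    s=ray(p,u,v);T=np.array(p["T"]);return T[:3,:3]@(z*np.array([s[0],-s[1],-1]))+T[:3,3]
def at_height(p,u,v,h):
    s=ray(p,u,v);T=np.array(p["T"]);d=T[:3,:3]@np.array([s[0],-s[1],-1]);o=T[:3,3]
    return o+d*(h-o[2])/d[2]
def proj(p,P):
    T=np.array(p["T"]);c=T[:3,:3].T@(np.array(P)-T[:3,3]);x=c[0]/-c[2];y=-c[1]/-c[2];f=1+p["k1"]*(x*x+y*y);K=p["mtx"]
    return np.array([K[0][0]*x*f+K[0][2],K[1][1]*y*f+K[1][2]])
def save(p,n,crop=None,sc=1):
    im=cv2.cvtColor(p["pixels"],cv2.COLOR_RGB2BGR)
    if crop: a,b,c,d=crop; im=im[c:d,a:b]
    if sc!=1: im=cv2.resize(im,None,fx=sc,fy=sc,interpolation=cv2.INTER_CUBIC)
    cv2.imwrite("pics/"+n,im)
E
python3 - <<'E'
from h import *
s=get_state();print({k:np.round(v,3) for k,v in s.items()})
for n in("top","side"):
    p=vision.read_camera(n);save(p,n+"0.png")
    print(n,np.round(p["T"],3).tolist(),p["k1"])
    for l in("loose_foot","tight_foot","press","spacer","tape","glue","car","block","battery"):
        for d in tip_of(p,l)[:2]: 
            print(l,d["confidence"],np.round(d["location"]),np.round(at_height(p,*d["location"],0.065 if "foot" in l else 0.062 if l=="spacer" else 0),3))
E
```

```text
pics
{'clock': np.float64(0.0), 'joint_pos': array([-1.384,  0.314,  0.045,  1.304,  0.   ,  1.431]), 'qvel': array([ 0.001,  0.001, -0.   ,  0.001, -0.001,  0.   ]), 'tau': array([-1.0000e-03, -4.8062e+01,  2.9853e+01,  1.9000e-02, -0.0000e+00,
        0.0000e+00]), 'tcp_pos': array([ 0.184, -0.544,  0.23 ]), 'orientation': array([-0.001,  0.987,  0.163, -0.   ]), 'wrist_force': array([ 0.855, -0.188, -0.508]), 'ft_torque': array([ 0.042, -0.036,  0.007]), 'finger_gap': np.float64(0.085)}
top [[0.02, 0.992, -0.123, 0.45], [-0.999, 0.016, -0.036, 0.026], [-0.034, 0.123, 0.992, 0.894], [0.0, 0.0, 0.0, 1.0]] -0.059701971138369024
loose_foot 0.77 [285. 244.] [0.547 0.132 0.065]
tight_foot 0.84 [373. 272.] [ 0.497 -0.037  0.065]
press 0.83 [333. 255.] [0.533 0.04  0.   ]
spacer 0.61 [338. 230.] [0.576 0.031 0.062]
glue 0.62 [301. 187.] [0.675 0.11  0.   ]
car 0.79 [435. 283.] [ 0.479 -0.168  0.   ]
car 0.66 [336. 231.] [0.583 0.035 0.   ]
block 0.62 [276. 313.] [0.413 0.155 0.   ]
battery 0.52 [306. 187.] [0.677 0.1   0.   ]
side [[-0.911, 0.241, -0.335, 0.237], [-0.413, -0.528, 0.742, 0.738], [0.002, 0.814, 0.58, 0.619], [0.0, 0.0, 0.0, 1.0]] -0.07502953790932779
loose_foot 0.74 [287. 268.] [0.557 0.118 0.065]
tight_foot 0.89 [355. 222.] [ 0.509 -0.038  0.065]
press 0.84 [324. 278.] [0.528 0.044 0.   ]
spacer 0.59 [300. 235.] [0.577 0.03  0.062]
tape 0.74 [293. 243.] [ 0.617 -0.023  0.   ]
tape 0.7 [418. 297.] [0.374 0.025 0.   ]
glue 0.62 [239. 347.] [0.577 0.238 0.   ]
glue 0.21 [287. 268.] [0.595 0.047 0.   ]
car 0.85 [392. 219.] [ 0.481 -0.169  0.   ]
battery 0.58 [291. 241.] [ 0.623 -0.027  0.   ]
battery 0.44 [228. 272.] [0.679 0.098 0.   ]
```

View pics/top0.png

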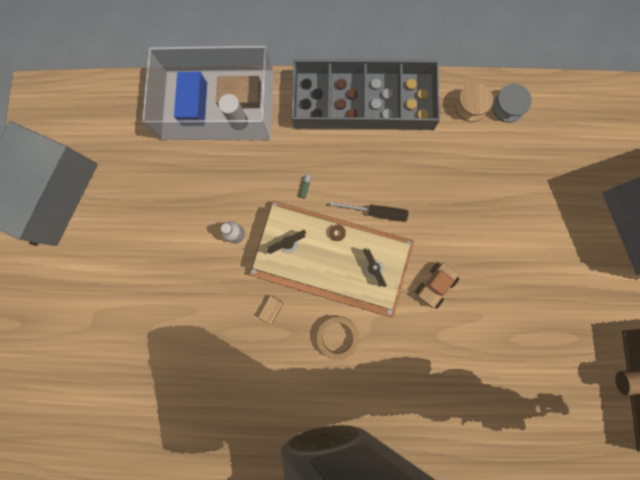

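View pics/side0.png

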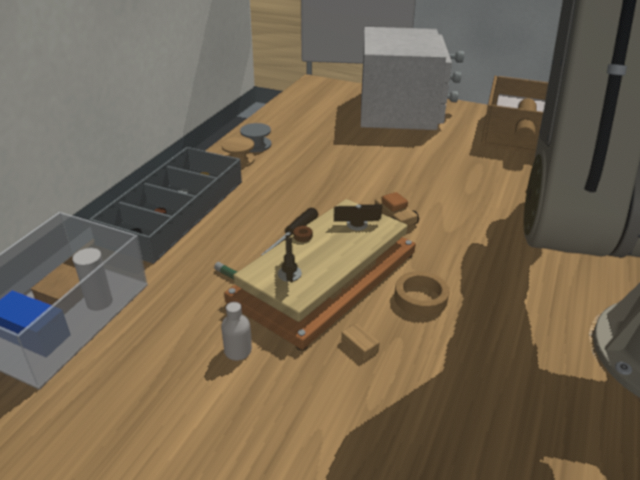

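Run:
```python
from h import *
for n,c in(("top",(220,420,160,310)),("side",(220,420,160,310))):
    p=vision.read_camera(n);save(p,n+"1.png",c,4)
    for l in("loose_screw","tight_screw","loose_face","loose_back"):
        for d in silhouettes(p,l)[:2]:
            m=d["mask"];vs,us=np.nonzero(m);z=p["depth"][vs,us]
            P=np.array([at_depth(p,u,v,zz) for u,v,zz in zip(us,vs,z) if zz>0])
            print(n,l,d["confidence"],m.sum(),np.round(d["location"]))
            if len(P)>5:
                h=np.percentile(P[:,2],[5,50,95,99]);print("  h",np.round(h,4))
                Q=P[P[:,2]>h[2]-0.006][:,:2];c=Q.mean(0)
                w,V=np.linalg.eigh(np.cov((Q-c).T));a=(Q-c)@V[:,1]
                print("  top c",np.round(c,4),"dir deg",np.degrees(np.arctan2(V[1,1],V[0,1])),"ext",a.min(),a.max(),len(Q))
```

```text
top loose_screw 0.54 365 [285. 240.]
  h [0.0659 0.103  0.107  0.108 ]
  top c [0.5489 0.1258] dir deg 117.47102529317615 ext -0.038536344270422136 0.03911756275990478 221
top loose_screw 0.51 165 [306. 185.]
  h [0.0087 0.0132 0.0165 0.0177]
  top c [0.6761 0.1017] dir deg 165.67626541376 ext -0.025703129609815113 0.02379424492804285 140
top tight_screw 0.68 299 [375. 267.]
  h [0.0705 0.0968 0.1001 0.1012]
  top c [ 0.5031 -0.0383] dir deg -153.39977817024345 ext -0.03741384807210169 0.03638739967650442 214
top loose_face 0.64 108 [284. 244.]
  h [0.0949 0.1051 0.1076 0.1083]
  top c [0.5493 0.1244] dir deg 122.78686021064021 ext -0.03722347972966171 0.03916524596070254 89
top loose_back 0.62 148 [291. 239.]
  h [0.0821 0.1032 0.1062 0.1068]
  top c [0.5502 0.1233] dir deg 110.55625298643177 ext -0.03266024137007252 0.0359632615100907 108
top loose_back 0.45 412 [273. 312.]
  h [0.0038 0.0192 0.0219 0.0229]
  top c [0.4206 0.1632] dir deg 154.1358381424756 ext -0.02428256723035645 0.02536428551713071 371
side loose_screw 0.81 406 [289. 263.]
  h [0.0765 0.103  0.1068 0.1076]
  top c [0.548  0.1317] dir deg 118.98908578250163 ext -0.043866175960940994 0.03618206531421134 215
side tight_screw 0.63 876 [356. 214.]
  h [0.0676 0.0865 0.0989 0.0999]
  top c [ 0.5024 -0.0358] dir deg -151.1805485231956 ext -0.041990800837588854 0.03686941525790543 260
side tight_screw 0.24 836 [396. 207.]
  h [0.0164 0.0301 0.0463 0.0618]
  top c [ 0.4784 -0.1609] dir deg 101.62603864476378 ext -0.03126218218124672 0.10706010552016375 257
side loose_face 0.64 159 [289. 259.]
  h [0.0856 0.1051 0.1073 0.1079]
  top c [0.5447 0.1358] dir deg 122.25272794676034 ext -0.04471876681804303 0.031106295036230906 111
side loose_back 0.62 142 [288. 256.]
  h [0.063  0.1036 0.1056 0.1063]
  top c [0.5483 0.1313] dir deg 111.14331847300312 ext -0.039142805682539104 0.032175011391354376 103
```

View pics/top1.png

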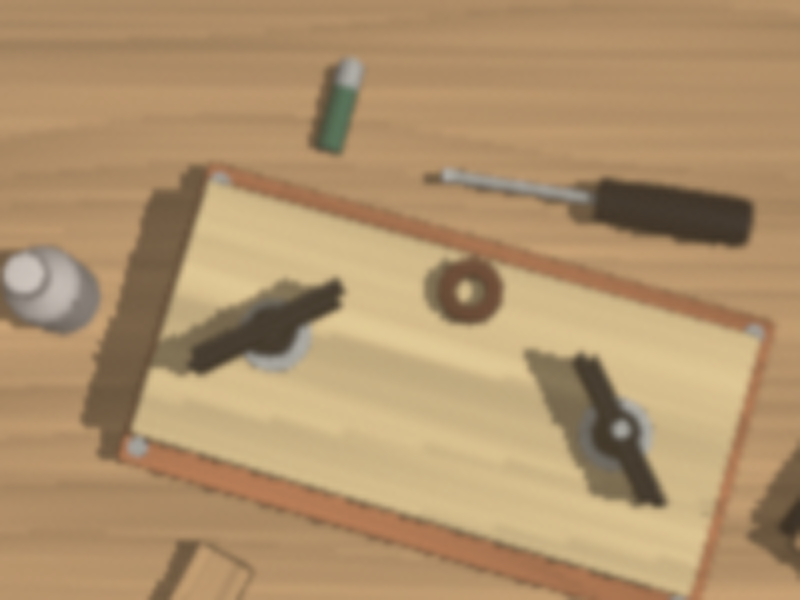

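View pics/side1.png

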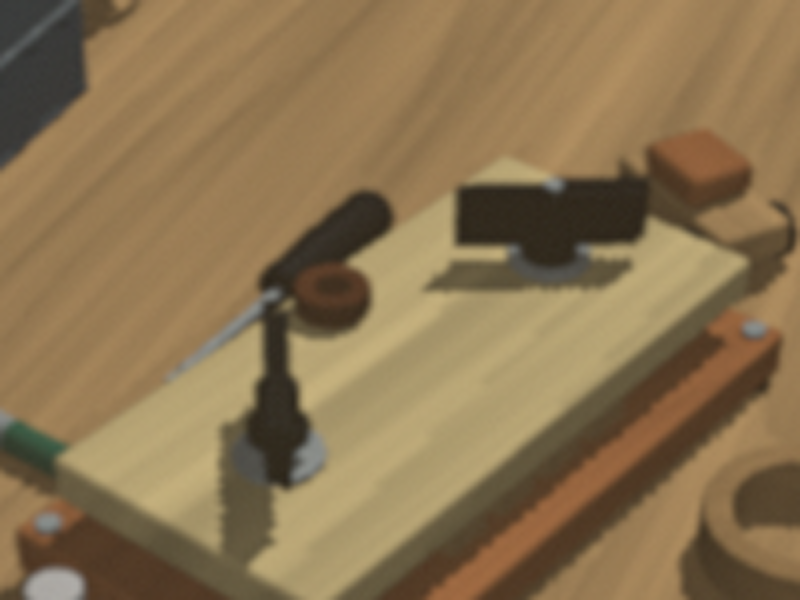

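```bash
python3 -m inch '[[0,0,0,0,0,-8.5,0],[0,0,0,0,0,-8.5,0],[0,0,0,0,0,-8.5,0],[0,0,0,0,0,-8.5,0],[0,0,0,0,0,-8.5,0]]' 20; for i in 1 ; do :; done; python3 -m inch '[[0,0,0,0,0,-8.5,0],[0,0,0,0,0,-8.5,0],[0,0,0,0,0,-8.5,0],[0,0,0,0,0,-8.5,0],[0,0,0,0,0,-8.5,0]]'; python3 -m inch '[[0,0,0,0,0,-8.5,0],[0,0,0,0,0,-8.5,0],[0,0,0,0,0,-8.5,0],[0,0,0,0,0,-8.5,0],[0,0,0,0,0,-8.5,0]]'; python3 -m inch '[[0,0,0,0,0,-8.5,0],[0,0,0,0,0,-8.5,0],[0,0,0,0,0,-8.5,0],[0,0,0,0,0,-8.5,0],[0,0,0,0,0,-8.5,0]]'; python3 -m inch '[[0,0,0,0,0,-8.5,0],[0,0,0,0,0,-8.5,0],[0,0,0,0,0,-2.5,0]]'
```

```text
clock: 2.0
tcp_pos: [0.1846, -0.5446, 0.2313]
orientation: [0.0, 0.859, 0.512, -0.0]
wrist_force: [0.4, 1.2, -0.5]
finger_gap: 0.0123
clock: 2.5
tcp_pos: [0.1846, -0.5446, 0.2313]
orientation: [0.0, 0.615, 0.788, -0.0]
wrist_force: [-0.1, -0.6, -0.4]
finger_gap: 0.0003
clock: 3.0
tcp_pos: [0.1846, -0.5446, 0.2313]
orientation: [0.0, 0.288, 0.958, -0.0]
wrist_force: [0.3, -0.6, -0.1]
finger_gap: -0.0001
clock: 3.5
tcp_pos: [0.1846, -0.5446, 0.2313]
orientation: [0.0, -0.079, 0.997, -0.0]
wrist_force: [-0.7, -0.7, -0.0]
finger_gap: -0.0002
clock: 3.8
tcp_pos: [0.1846, -0.5446, 0.2313]
orientation: [-0.0, -0.246, 0.969, -0.0]
wrist_force: [-0.4, -0.1, -0.7]
finger_gap: 0.0002
```

```bash
python3 -m inch '[[-3.6,2.61,0,0,0,0,0],[-3.6,2.61,0,0,0,0,0],[-3.6,2.61,0,0,0,0,0],[-3.6,2.61,0,0,0,0,0],[-3.6,2.61,0,0,0,0,0]]';  python3 -m inch '[[-3.6,2.61,0,0,0,0,0],[-3.6,2.61,0,0,0,0,0],[-3.6,2.61,0,0,0,0,0],[-3.6,2.61,0,0,0,0,0],[-3.6,2.61,0,0,0,0,0]]';  python3 -m inch '[[-3.6,2.61,0,0,0,0,0],[-3.6,2.61,0,0,0,0,0],[-3.6,2.61,0,0,0,0,0],[-3.6,2.61,0,0,0,0,0],[-3.6,2.61,0,0,0,0,0]]';  python3 -m inch '[[-3.6,2.61,0,0,0,0,0],[-3.6,2.61,0,0,0,0,0]]'
```

```text
clock: 4.3
tcp_pos: [0.2819, -0.343, 0.2314]
orientation: [0.0, -0.244, 0.97, -0.0]
wrist_force: [0.6, -0.4, -0.5]
finger_gap: 0.0
clock: 4.8
tcp_pos: [0.3789, -0.1428, 0.2316]
orientation: [0.0, -0.244, 0.97, -0.0]
wrist_force: [0.3, -1.0, -0.4]
finger_gap: -0.0002
clock: 5.3
tcp_pos: [0.4758, 0.0576, 0.2315]
orientation: [0.0, -0.244, 0.97, -0.0]
wrist_force: [1.2, -0.3, 0.3]
finger_gap: -0.0
clock: 5.5
tcp_pos: [0.5146, 0.1377, 0.2314]
orientation: [0.0, -0.244, 0.97, -0.0]
wrist_force: [0.7, 0.5, 0.8]
finger_gap: -0.0
```

```bash
python3 -m inch '[[0.4,0.1,4,0,0,0,0],[0,0,4,0,0,0,0],[0,0,2.9,0,0,0,0],[0,0,0,0,0,0,0]]'
python3 - <<'E'
from h import *
a=np.array(get_state()["tcp_pos"])
for n,c in(("top",(230,350,180,280)),("side",(230,350,180,300))):
    p=vision.read_camera(n);print(n,proj(p,a))
    save(p,n+"2.png",c,5)
E
```

```text
clock: 5.9
tcp_pos: [0.5065, 0.1346, 0.1182]
orientation: [-0.004, -0.244, 0.97, 0.001]
wrist_force: [-1.9, 0.6, 0.1]
finger_gap: 0.0001
top [279.24912858 263.0192645 ]
side [313.63507316 253.9742895 ]
```

View pics/side2.png

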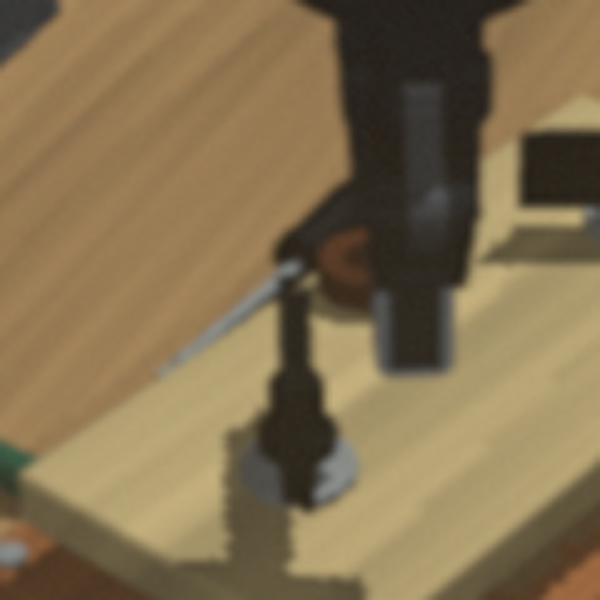

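View pics/top2.png

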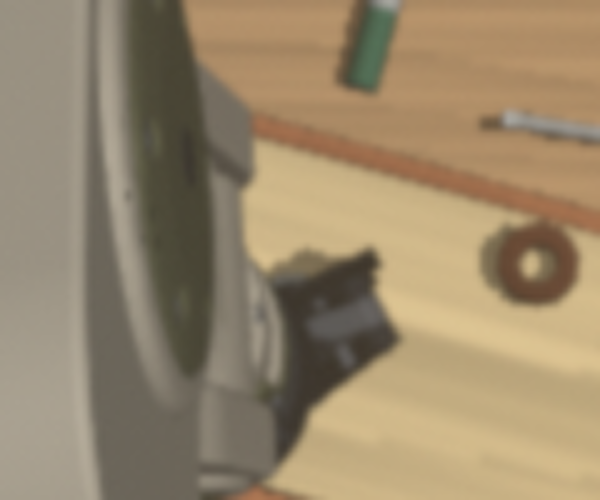

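```bash
python3 -m inch '[[0,0,1.6,0,0,0,0],[0,0,1.5,0,0,0,0],[-0.6,0,0,0,0,0,0],[-0.5,0,0,0,0,0,0],[0,0,0,0,0,0,0]]'
python3 - <<'E'
from h import *
s=get_state();a=np.array(s["tcp_pos"]);print(a,s["wrist_force"])
p=vision.read_camera("side");print(proj(p,a))
save(p,"side3.png",(230,350,180,300),5)
E
```

```text
clock: 6.5
tcp_pos: [0.5221, 0.1404, 0.0933]
orientation: [0.002, -0.244, 0.97, -0.0]
wrist_force: [-0.3, 0.5, -0.3]
finger_gap: 0.0001
[0.52208969 0.1403681  0.09325662] [-0.31955227  0.48863831 -0.29263031]
[301.93468495 267.44925605]
```

View pics/side3.png

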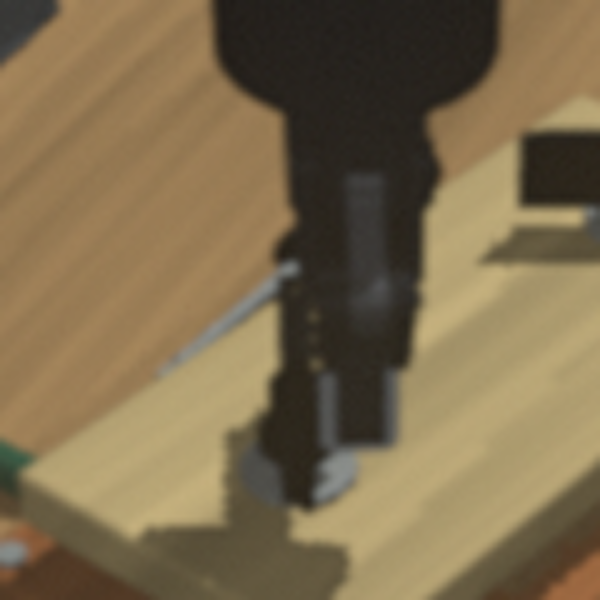

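```bash
python3 -m inch '[[0,0.1,0.5,0,0,0,0],[-0.38,0.2,0,0,0,8,0],[-0.38,0.2,0,0,0,8,0],[-0.38,0.2,0,0,0,8,0],[-0.38,0.2,0,0,0,8,0]]'
cat >> h.py <<'E'
C=np.array([0.5485,0.1275])
def rel():
    s=get_state();a=np.array(s["tcp_pos"]);q=s["orientation"];yaw=2*np.arctan2(q[2],q[1])
    d=a[:2]-C;x=np.array([np.cos(yaw),np.sin(yaw)]);y=np.array([np.sin(yaw),-np.cos(yaw)])
    F=np.array(s["wrist_force"])[:2]
    print("t %.2f yaw %.1f phi %.1f  d %.1f r %.1f z %.1f  Fx %.1f Fy %.1f Fz %.1f j6 %.0f gap %.4f"%(s["clock"],np.degrees(yaw)%360,(np.degrees(yaw)-90)%360,1e3*d@x,1e3*d@y,1e3*a[2],F@x,F@y,s["wrist_force"][2],np.degrees(s["joint_pos"][5]),s["finger_gap"]))
    return a
E
python3 - <<'E'
from h import *
a=rel()
p=vision.read_camera("side");save(p,"side4.png",(230,350,180,300),5)
E
```

```text
clock: 7.05
tcp_pos: [0.5301, 0.1531, 0.0858]
orientation: [-0.001, 0.036, 0.999, 0.0]
wrist_force: [-1.0, 1.3, -1.1]
finger_gap: 0.0
t 7.05 yaw 175.9 phi 85.9  d 20.2 r 24.2 z 85.8  Fx 1.1 Fy 1.2 Fz -1.1 j6 12 gap 0.0000
```

View pics/side4.png

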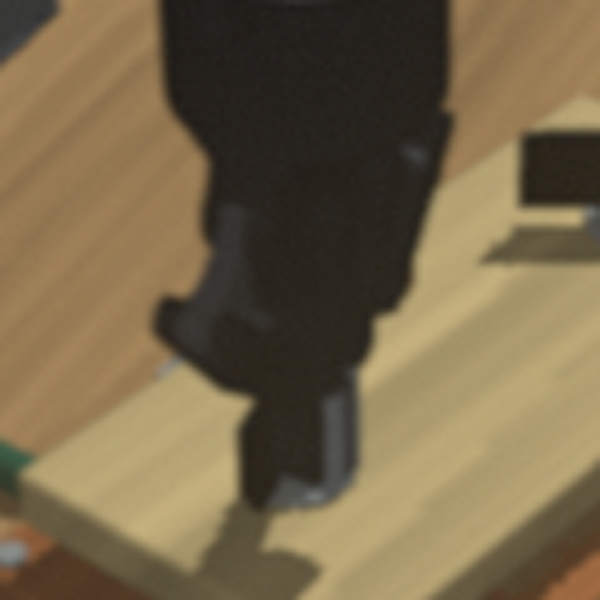

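```bash
python3 -c "
from h import *
rel()"; python3 -m inch '[[-0.38,0.2,0,0,0,8,0],[-0.38,0.2,0,0,0,8,0],[-0.38,0.2,0,0,0,8,0],[-0.38,0.2,0,0,0,8,0],[0,0,0,0,0,0,0]]';python3 -c "
from h import *
rel()"
```

```text
t 7.10 yaw 175.6 phi 85.6  d 19.5 r 24.4 z 85.9  Fx 0.9 Fy 1.0 Fz -0.6 j6 12 gap 0.0000
clock: 7.6
tcp_pos: [0.5479, 0.1563, 0.086]
orientation: [-0.0, 0.306, 0.952, -0.0]
wrist_force: [-0.2, 0.6, -0.3]
finger_gap: 0.0001
t 7.60 yaw 144.3 phi 54.3  d 17.3 r 23.0 z 86.0  Fx 0.5 Fy 0.4 Fz -0.3 j6 44 gap 0.0001
```

```bash
python3 -m inch '[[-0.45,0.25,0,0,0,8,0],[-0.4,0.23,0,0,0,8,0],[-0.4,0.22,0,0,0,8,0],[-0.4,0.22,0,0,0,8,0],[0,0,0,0,0,0,0]]';python3 - <<'E'
from h import *
rel()
p=vision.read_camera("side");save(p,"side5.png",(230,350,180,300),5)
p=vision.read_camera("top");save(p,"top5.png",(230,350,180,280),5)
E
```

```text
clock: 8.1
tcp_pos: [0.5653, 0.1501, 0.0859]
orientation: [-0.0, 0.556, 0.831, -0.0]
wrist_force: [-0.8, 0.3, -1.5]
finger_gap: -0.0
t 8.10 yaw 112.4 phi 22.4  d 14.5 r 24.2 z 85.9  Fx 0.6 Fy -0.6 Fz -1.5 j6 75 gap -0.0000
```

View pics/side5.png

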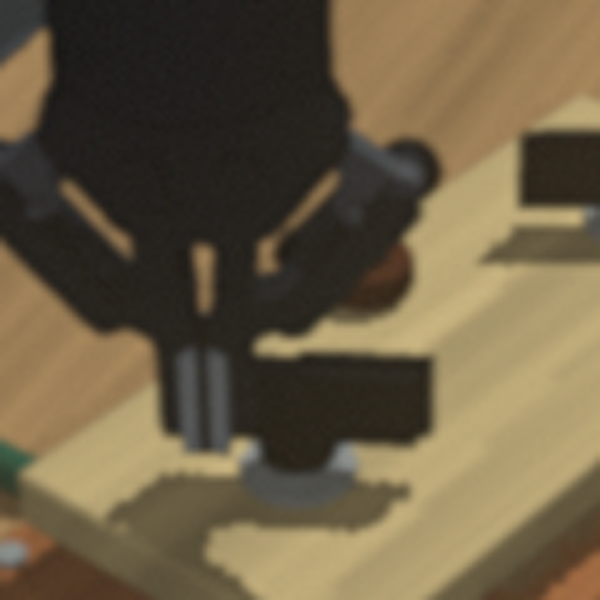

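View pics/top5.png

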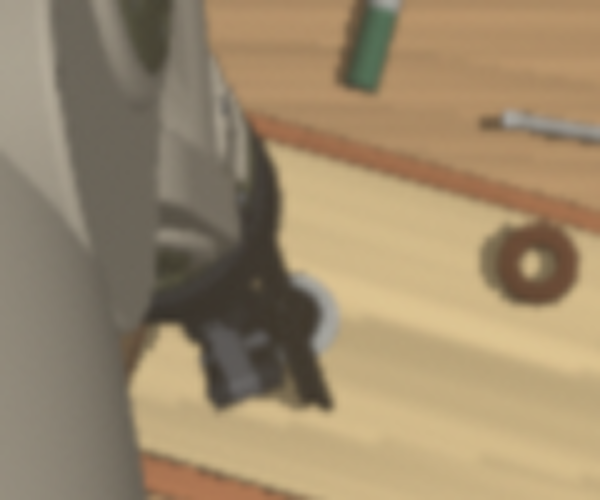

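```bash
python3 -m inch '[[-0.36,0.2,0,0,0,8,0],[-0.36,0.2,0,0,0,8,0],[-0.36,0.2,0,0,0,8,0],[-0.36,0.2,0,0,0,8,0],[0,0,0,0,0,0,0]]';python3 -c "
from h import *
rel()";python3 -m inch '[[-0.37,0.2,0,0,0,8,0],[-0.37,0.2,0,0,0,8,0],[-0.37,0.2,0,0,0,8,0],[0,0,0,0,0,0,0]]';python3 -c "
from h import *
rel()"
```

```text
clock: 8.7
tcp_pos: [0.576, 0.1377, 0.0863]
orientation: [-0.0, 0.764, 0.646, 0.0]
wrist_force: [0.0, 1.8, -0.9]
finger_gap: -0.0002
t 8.70 yaw 80.4 phi 350.4  d 14.6 r 25.4 z 86.3  Fx 1.8 Fy -0.3 Fz -0.9 j6 105 gap -0.0002
clock: 9.1
tcp_pos: [0.5785, 0.1254, 0.0865]
orientation: [0.0, 0.881, 0.473, 0.0]
wrist_force: [0.4, 0.7, -1.2]
finger_gap: -0.0003
t 9.10 yaw 56.5 phi 326.5  d 14.8 r 26.2 z 86.5  Fx 0.8 Fy -0.1 Fz -1.2 j6 128 gap -0.0003
```

```bash
python3 -m inch '[[0.5,0,0,0,0,0,0],[0.3,0,1,0,0,0,0],[0,0,-4,0,0,0,0],[0,0,-2,0,0,0,0]]'; python3 -m inch '[[-2.44,-2.61,0,0,0,-8.5,0],[0,0,0,0,0,0,0]]' | head -3
python3 -c "
from h import *
rel()"
```

```text
clock: 9.5
tcp_pos: [0.5831, 0.1324, 0.1371]
orientation: [0.0, 0.881, 0.473, 0.0]
wrist_force: [1.0, 0.4, 0.6]
finger_gap: -0.0001
clock: 9.7
tcp_pos: [0.543, 0.1262, 0.1353]
orientation: [-0.001, 0.843, 0.538, -0.002]
t 9.70 yaw 65.1 phi 335.1  d -3.5 r -4.4 z 135.3  Fx 0.7 Fy -0.1 Fz -0.1 j6 120 gap 0.0000
```

```bash
for i in 1; do :; done; python3 -m inch '[[0,0,0,0,0,-8.5,0],[0,0,0,0,0,-8.5,0],[0,0,0,0,0,-8.5,0],[0,0,0,0,0,-8.5,0],[0,0,0,0,0,-8.5,0]]' >/dev/null; python3 -m inch '[[0,0,0,0,0,-8.5,0],[0,0,0,0,0,-8.5,0],[0,0,0,0,0,-8.5,0],[0,0,0,0,0,-8.5,0],[0,0,0,0,0,-8.5,0]]' >/dev/null; python3 -m inch '[[0,0,0,0,0,-8.5,0],[0,0,0,0,0,-8.5,0],[0,0,0,0,0,-8.5,0],[0,0,0,0,0,-8.5,0],[0,0,0,0,0,-8.5,0]]' >/dev/null; python3 -m inch '[[0,0,0,0,0,-8.5,0],[0,0,0,0,0,-8.5,0],[0,0,0,0,0,-8.5,0],[0,0,0,0,0,-8.5,0],[0,0,0,0,0,-8.5,0]]'
python3 - <<'E'
from h import *
rel()
for n,c in(("top",(230,350,180,280)),("side",(230,350,180,300))):
    p=vision.read_camera(n);save(p,n+"6.png",c,5)
    for l in("loose_screw",):
        for d in silhouettes(p,l)[:1]:
            m=d["mask"];vs,us=np.nonzero(m);z=p["depth"][vs,us]
            P=np.array([at_depth(p,u,v,zz) for u,v,zz in zip(us,vs,z) if zz>0])
            print(n,l,d["confidence"],m.sum(),np.round(d["location"]))
            h=np.percentile(P[:,2],[5,50,95,99]);print("  h",np.round(h,4))
            Q=P[P[:,2]>h[2]-0.006][:,:2];c=Q.mean(0)
            w,V=np.linalg.eigh(np.cov((Q-c).T));a=(Q-c)@V[:,1]
            print("  top c",np.round(c,4),"dir deg",np.degrees(np.arctan2(V[1,1],V[0,1])),"ext",a.min(),a.max(),len(Q))
E
```

```text
clock: 11.7
tcp_pos: [0.5478, 0.1264, 0.1355]
orientation: [-0.0, -0.463, 0.886, -0.0]
wrist_force: [0.2, -0.1, 0.6]
finger_gap: -0.0003
t 11.70 yaw 235.2 phi 145.2  d 1.3 r 0.0 z 135.5  Fx -0.0 Fy -0.2 Fz 0.6 j6 -50 gap -0.0003
top loose_screw 0.43 73 [281. 248.]
  h [0.0715 0.0898 0.1032 0.1055]
  top c [0.5361 0.131 ] dir deg 145.38280286116657 ext -0.05033771562943056 0.022812796807273186 26
side loose_screw 0.96 667 [287. 260.]
  h [0.0742 0.0935 0.1029 0.104 ]
  top c [0.5457 0.1314] dir deg 146.6525469117495 ext -0.04268430975571132 0.035451466245242313 270
```

View pics/side6.png

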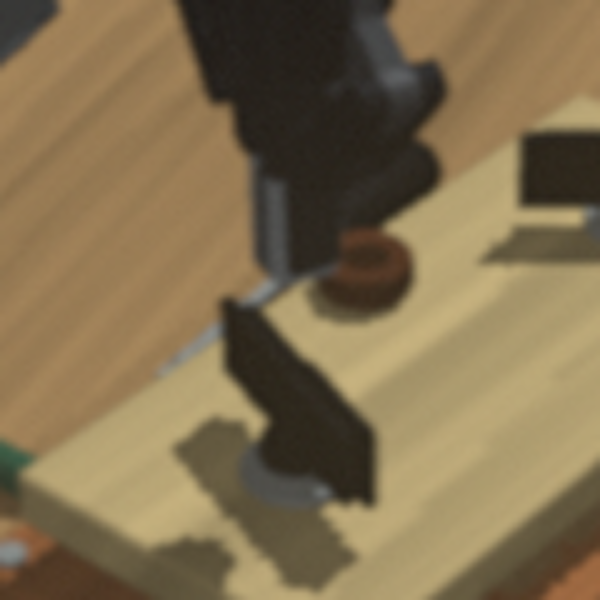

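View pics/top6.png

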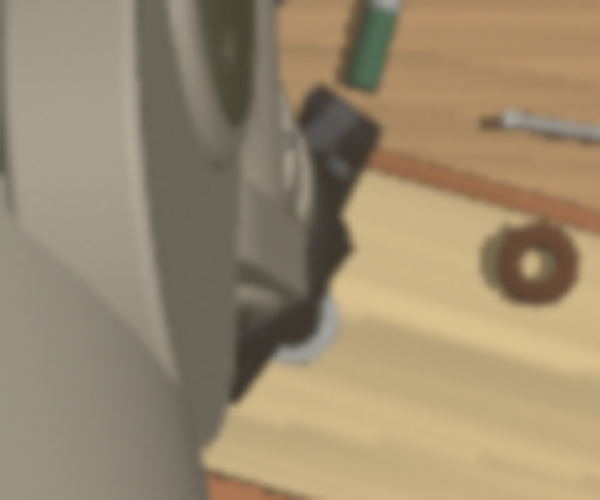

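```bash
python3 -m inch '[[2.6,2.5,0,0,0,-1,0],[0,0,2.5,0,0,0,0],[0,0,2.7,0,0,0,0],[0,0,0,0,0,0,0]]'
python3 - <<'E'
from h import *
rel()
p=vision.read_camera("side");save(p,"side7.png",(230,350,180,300),5)
E
```

```text
clock: 12.3
tcp_pos: [0.5093, 0.1192, 0.0812]
orientation: [-0.003, -0.466, 0.885, 0.001]
wrist_force: [-0.4, 0.3, -0.1]
finger_gap: 0.0
t 12.30 yaw 235.6 phi 145.6  d 29.0 r 27.7 z 81.2  Fx 0.0 Fy 0.5 Fz -0.1 j6 -51 gap 0.0000
```

View pics/side7.png

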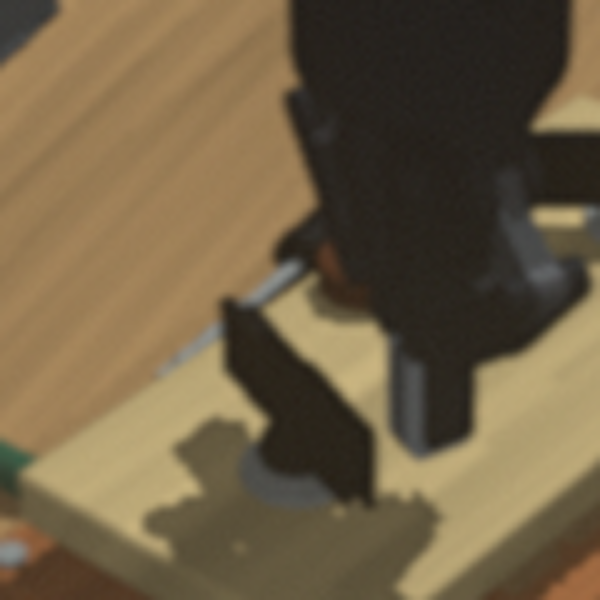

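```bash
python3 -m inch '[[-0.5,0,-0.2,0,0,0,0],[-0.5,0,0,0,0,0,0],[-0.37,0.2,0,0,0,8,0],[-0.37,0.2,0,0,0,8,0],[0,0,0,0,0,0,0]]';python3 -c "
from h import *
rel()"; python3 -m inch '[[-0.37,0.2,0,0,0,8,0],[-0.37,0.2,0,0,0,8,0],[-0.37,0.2,0,0,0,8,0],[-0.37,0.2,0,0,0,8,0],[0,0,0,0,0,0,0]]';python3 -c "
from h import *
rel()"
```

```text
clock: 12.85
tcp_pos: [0.5204, 0.1365, 0.0874]
orientation: [0.001, -0.34, 0.941, -0.0]
wrist_force: [0.0, 0.1, 1.0]
finger_gap: -0.0002
t 12.85 yaw 219.7 phi 129.7  d 15.8 r 24.9 z 87.4  Fx -0.1 Fy 0.1 Fz 1.0 j6 -34 gap -0.0002
clock: 13.35
tcp_pos: [0.5291, 0.1502, 0.0868]
orientation: [0.0, -0.069, 0.998, 0.0]
wrist_force: [0.2, -0.3, -0.5]
finger_gap: 0.0001
t 13.35 yaw 187.9 phi 97.9  d 16.1 r 25.1 z 86.8  Fx -0.1 Fy -0.3 Fz -0.5 j6 -0 gap 0.0001
```

```bash
python3 -m inch '[[-0.38,0.2,0.1,0,0,8,0],[-0.38,0.2,0.1,0,0,8,0],[-0.38,0.2,0.1,0,0,8,0],[-0.38,0.2,0.1,0,0,8,0],[0,0,0,0,0,0,0]]';python3 - <<'E'
from h import *
rel()
p=vision.read_camera("side");save(p,"side8.png",(230,350,180,300),5)
E
```

```text
clock: 13.85
tcp_pos: [0.5447, 0.1568, 0.0827]
orientation: [0.001, 0.208, 0.978, 0.0]
wrist_force: [-0.5, -0.0, -0.1]
finger_gap: -0.0
t 13.85 yaw 156.0 phi 66.0  d 15.4 r 25.3 z 82.7  Fx 0.4 Fy -0.2 Fz -0.1 j6 32 gap -0.0000
```

View pics/side8.png

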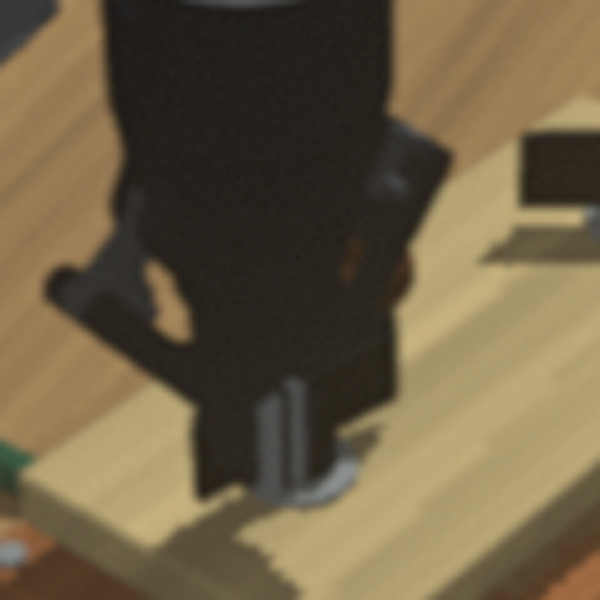

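```bash
python3 -m inch '[[0.5,0,0,0,0,0,0],[0.5,0,0,0,0,0,0],[0,0,-3,0,0,0,0],[0,0,-2.5,0,0,0,0],[0,0,0,0,0,0,0]]'
python3 - <<'E'
from h import *
rel()
for n in("side",):
    p=vision.read_camera(n);save(p,n+"9.png",(230,350,180,300),5)
    for l in("loose_screw",):
        for d in silhouettes(p,l)[:1]:
            m=d["mask"];vs,us=np.nonzero(m);z=p["depth"][vs,us]
            P=np.array([at_depth(p,u,v,zz) for u,v,zz in zip(us,vs,z) if zz>0])
            print(n,l,d["confidence"],m.sum(),np.round(d["location"]))
            h=np.percentile(P[:,2],[5,50,95,99]);print("  h",np.round(h,4))
            Q=P[P[:,2]>h[2]-0.006][:,:2];c=Q.mean(0)
            w,V=np.linalg.eigh(np.cov((Q-c).T));a=(Q-c)@V[:,1]
            print("  top c",np.round(c,4),"dir deg",np.degrees(np.arctan2(V[1,1],V[0,1])),"ext",a.min(),a.max(),len(Q))
E
```

```text
clock: 14.4
tcp_pos: [0.5367, 0.1612, 0.141]
orientation: [0.003, 0.209, 0.978, 0.001]
wrist_force: [0.7, 0.2, 0.2]
finger_gap: -0.0003
t 14.40 yaw 155.9 phi 65.9  d 24.5 r 26.0 z 141.0  Fx -0.6 Fy 0.5 Fz 0.2 j6 33 gap -0.0003
side loose_screw 0.81 876 [289. 261.]
  h [0.0706 0.0898 0.1011 0.1022]
  top c [0.5486 0.1282] dir deg 67.76386641396411 ext -0.04088219985310557 0.040591907185571985 313
```

View pics/side9.png

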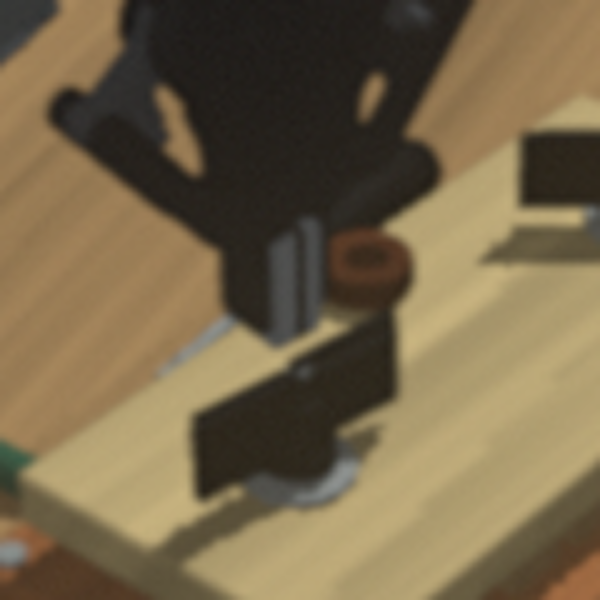

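```bash
python3 -m inch '[[0,0,2.8,0,0,0,0],[0,0,2.9,0,0,0,0],[-0.4,0,0,0,0,0,0],[-0.4,0,0,0,0,0,0],[0,0,0,0,0,0,0]]'; python3 -c "
from h import *
rel()"; python3 -m inch '[[-0.38,0.2,0,0,0,8,0],[-0.38,0.2,0,0,0,8,0],[-0.38,0.2,0,0,0,8,0],[-0.38,0.2,0,0,0,8,0],[0,0,0,0,0,0,0]]';python3 -c "
from h import *
rel()"
```

```text
clock: 15.0
tcp_pos: [0.5435, 0.1572, 0.0812]
orientation: [0.001, 0.21, 0.978, 0.0]
wrist_force: [-0.6, 0.3, 0.5]
finger_gap: -0.0002
t 15.00 yaw 155.7 phi 65.7  d 16.7 r 25.0 z 81.2  Fx 0.7 Fy 0.0 Fz 0.5 j6 32 gap -0.0002
clock: 15.5
tcp_pos: [0.56, 0.155, 0.0815]
orientation: [0.001, 0.472, 0.882, 0.001]
wrist_force: [0.3, 0.5, -0.9]
finger_gap: -0.0002
t 15.50 yaw 123.7 phi 33.7  d 16.5 r 24.9 z 81.5  Fx 0.2 Fy 0.5 Fz -0.9 j6 64 gap -0.0002
```

```bash
python3 -m inch '[[-0.4,0.2,0,0,0,8,0],[-0.38,0.2,0,0,0,8,0],[-0.36,0.2,0,0,0,8,0],[0,0,0,0,0,0,0]]';python3 - <<'E'
from h import *
rel()
p=vision.read_camera("side");save(p,"side10.png",(230,350,180,300),5)
d=silhouettes(p,"loose_screw")[0]
m=d["mask"];vs,us=np.nonzero(m);z=p["depth"][vs,us]
P=np.array([at_depth(p,u,v,zz) for u,v,zz in zip(us,vs,z) if zz>0])
h=np.percentile(P[:,2],[5,50,95,99]);print("  h",np.round(h,4),d["confidence"])
E
```

```text
clock: 15.9
tcp_pos: [0.5702, 0.1473, 0.0812]
orientation: [0.001, 0.644, 0.765, 0.001]
wrist_force: [-0.6, 0.6, -0.2]
finger_gap: -0.0002
t 15.90 yaw 99.9 phi 9.9  d 15.8 r 24.7 z 81.2  Fx 0.7 Fy -0.5 Fz -0.2 j6 87 gap -0.0002
  h [0.0692 0.0875 0.0997 0.1009] 0.9
```

View pics/side10.png

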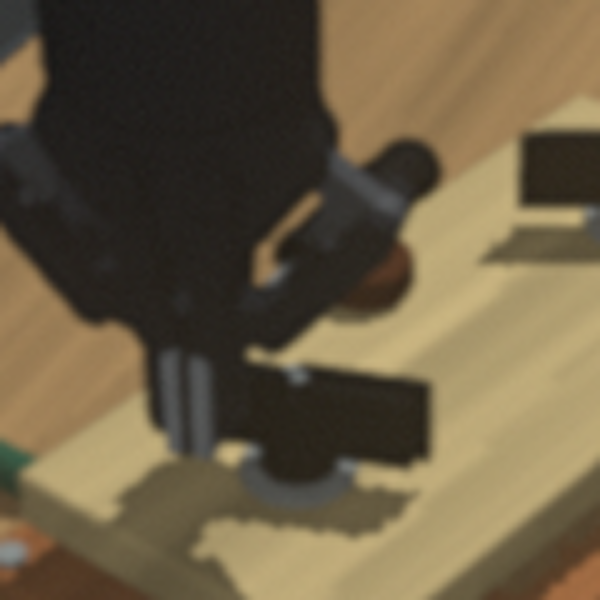

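```bash
for k in 1; do python3 -m inch '[[-0.18,0.1,0,0,0,4,0],[-0.18,0.1,0,0,0,4,0]]' >/dev/null;python3 -c "
from h import *
rel()"; done;  python3 -m inch '[[-0.18,0.1,0,0,0,4,0],[0,0,0,0,0,0,0]]' >/dev/null;python3 -c "
from h import *
rel()"
```

```text
t 16.20 yaw 91.8 phi 1.8  d 16.1 r 24.1 z 80.9  Fx 2.0 Fy 0.4 Fz -0.1 j6 95 gap -0.0001
t 16.40 yaw 87.9 phi 357.9  d 15.7 r 24.2 z 80.8  Fx 1.5 Fy 0.8 Fz 0.1 j6 98 gap 0.0002
```

```bash
python3 -m inch '[[-0.18,0.1,0,0,0,4,0],[0,0,0,0,0,0,0]]' >/dev/null;python3 -c "
from h import *
rel()"
```

```text
t 16.60 yaw 83.9 phi 353.9  d 15.6 r 24.1 z 80.7  Fx 0.9 Fy 0.7 Fz 0.4 j6 102 gap -0.0001
```

```bash
python3 -m inch '[[-0.18,0.1,0,0,0,4,0],[0,0,0,0,0,0,0]]' >/dev/null;python3 -c "
from h import *
rel()"
```

```text
t 16.80 yaw 79.9 phi 349.9  d 15.5 r 24.0 z 80.6  Fx 1.3 Fy 1.7 Fz -0.2 j6 106 gap 0.0002
```

```bash
python3 -m inch '[[-0.18,0.1,0,0,0,4,0],[0,0,0,0,0,0,0]]' >/dev/null;python3 -c "
from h import *
rel()"
```

```text
t 17.00 yaw 75.9 phi 345.9  d 15.3 r 23.9 z 80.5  Fx 0.7 Fy 1.4 Fz -0.5 j6 110 gap 0.0000
```

```bash
python3 -m inch '[[-0.18,0.1,0,0,0,4,0],[0,0,0,0,0,0,0]]' >/dev/null;python3 -c "
from h import *
rel()"
```

```text
t 17.20 yaw 71.9 phi 341.9  d 15.2 r 23.9 z 80.4  Fx 1.8 Fy 1.6 Fz 0.6 j6 113 gap 0.0000
```

```bash
python3 -m inch '[[-0.14,0.08,0,0,0,3,0],[0,0,0,0,0,0,0]]' >/dev/null;python3 -c "
from h import *
rel()"
```

```text
t 17.40 yaw 68.9 phi 338.9  d 15.1 r 23.9 z 80.4  Fx 1.5 Fy 0.8 Fz 0.3 j6 116 gap -0.0001
```

```bash
python3 -m inch '[[-0.14,0.09,0,0,0,3,0],[0,0,0,0,0,0,0]]' >/dev/null;python3 -c "
from h import *
rel()"
```

```text
t 17.60 yaw 65.9 phi 335.9  d 15.0 r 23.9 z 80.3  Fx 2.2 Fy 1.3 Fz -0.7 j6 119 gap 0.0002
```

```bash
python3 -m inch '[[-0.14,0.09,0,0,0,3,0],[0,0,0,0,0,0,0]]' >/dev/null;python3 -c "
from h import *
rel()
p=vision.read_camera('side');save(p,'side11.png',(230,350,180,300),5)
d=silhouettes(p,'loose_screw')[0]
m=d['mask'];vs,us=np.nonzero(m);z=p['depth'][vs,us]
P=np.array([at_depth(p,u,v,zz) for u,v,zz in zip(us,vs,z) if zz>0])
h=np.percentile(P[:,2],[5,50,95,99]);print('  h',np.round(h,4),d['confidence'])
"
```

```text
t 17.80 yaw 62.9 phi 332.9  d 15.5 r 23.9 z 80.3  Fx 4.7 Fy 0.4 Fz -1.2 j6 122 gap 0.0001
  h [0.0653 0.0868 0.099  0.1001] 0.73
```

View pics/side11.png

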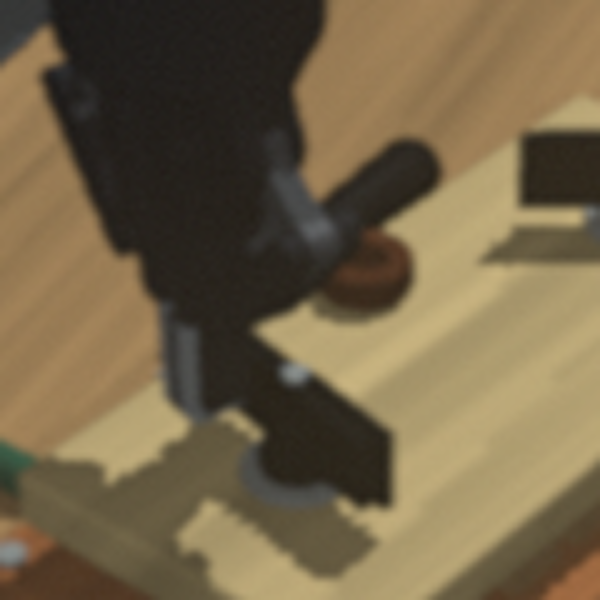

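```bash
python3 -m inch '[[-0.08,0,0,0,0,0,0],[0,0,0,0,0,0,0]]' >/dev/null;python3 -c "
from h import *
rel()"
```

```text
t 18.10 yaw 62.9 phi 332.9  d 15.3 r 23.9 z 80.4  Fx 7.8 Fy -0.8 Fz -2.0 j6 122 gap -0.0001
```

```bash
python3 -m inch '[[0.5,0,0,0,0,0,0],[0.5,0,0,0,0,0,0],[0,0,-3,0,0,0,0],[0,0,-4,0,0,0,0],[0,0,-4,0,0,0,0]]';python3 -m inch '[[-4,-4,0,0,0,0,0],[-3,-3,0,0,0,0,0],[-3,-3,0,0,0,0,0],[-3,-3,0,0,0,0,0],[0,0,0,0,0,0,0]]'
python3 - <<'E'
from h import *
rel()
for n in("top","side"):
    p=vision.read_camera(n);save(p,n+"12.png")
    for l in("loose_screw","tight_screw"):
        for d in silhouettes(p,l)[:1]:
            m=d["mask"];vs,us=np.nonzero(m);z=p["depth"][vs,us]
            P=np.array([at_depth(p,u,v,zz) for u,v,zz in zip(us,vs,z) if zz>0])
            h=np.percentile(P[:,2],[5,50,95,99])
            Q=P[P[:,2]>h[2]-0.006][:,:2];c=Q.mean(0)
            w,V=np.linalg.eigh(np.cov((Q-c).T))
            print(n,l,d["confidence"],"h",np.round(h,4),np.round(c,4),"dir deg",np.degrees(np.arctan2(V[1,1],V[0,1])))
    for l in("spacer","tape","glue","car","block","battery"):
        for d in tip_of(p,l)[:2]: 
            print(l,d["confidence"],np.round(d["location"]),np.round(at_height(p,*d["location"],0.062 if l=="spacer" else 0),3))
E
```

```text
clock: 18.6
tcp_pos: [0.5798, 0.1375, 0.1907]
orientation: [-0.0, 0.854, 0.521, -0.002]
wrist_force: [0.4, -0.4, -0.3]
finger_gap: 0.0002
clock: 19.1
tcp_pos: [0.4054, 0.083, 0.1895]
orientation: [-0.001, 0.854, 0.521, -0.003]
wrist_force: [0.4, 0.4, -0.8]
finger_gap: -0.0005
t 19.10 yaw 62.7 phi 332.7  d -105.1 r -106.8 z 189.5  Fx 0.5 Fy 0.2 Fz -0.8 j6 118 gap -0.0005
top loose_screw 0.72 h [0.0633 0.0963 0.1    0.1011] [0.5493 0.1254] dir deg 154.49262259163243
top tight_screw 0.51 h [0.0708 0.0967 0.0999 0.1008] [ 0.5049 -0.0371] dir deg -153.9640293443818
spacer 0.61 [339. 233.] [0.571 0.028 0.062]
tape 0.71 [337. 338.] [0.366 0.029 0.   ]
glue 0.93 [237. 235.] [0.572 0.243 0.   ]
car 0.79 [435. 284.] [ 0.479 -0.168  0.   ]
car 0.67 [286. 244.] [0.556 0.137 0.   ]
battery 0.61 [305. 186.] [0.678 0.102 0.   ]
battery 0.41 [369. 213.] [ 0.623 -0.033  0.   ]
side loose_screw 0.58 h [0.0712 0.0887 0.0991 0.1003] [0.547  0.1306] dir deg 155.40123301849465
side tight_screw 0.94 h [0.0699 0.0868 0.0989 0.1004] [ 0.5019 -0.036 ] dir deg -151.25352631075907
spacer 0.77 [302. 235.] [0.575 0.027 0.062]
spacer 0.42 [394. 219.] [ 0.453 -0.079  0.062]
tape 0.75 [420. 299.] [0.37  0.031 0.   ]
glue 0.43 [360. 347.] [0.419 0.166 0.   ]
car 0.96 [394. 219.] [ 0.477 -0.169  0.   ]
block 0.56 [358. 347.] [0.422 0.166 0.   ]
battery 0.47 [226. 274.] [0.68  0.102 0.   ]
```

View pics/side12.png

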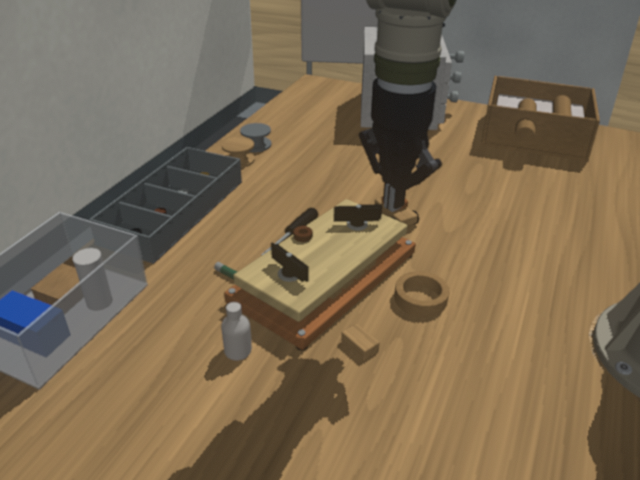

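View pics/top12.png

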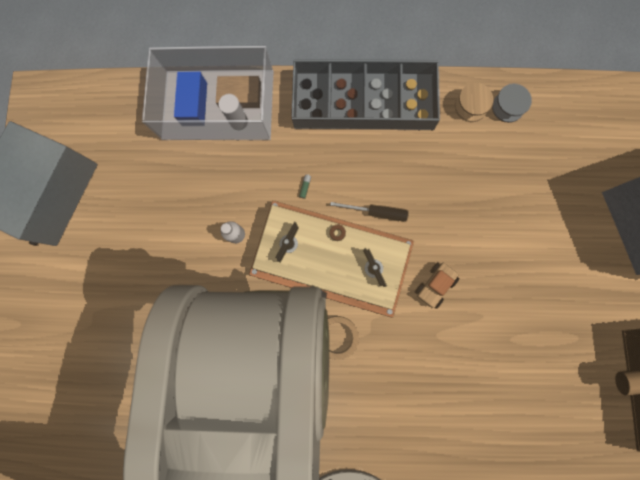

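```bash
python3 -c "
from h import *
rel(); print(workorder.hand_in())"
```

```text
t 20.00 yaw 62.7 phi 332.7  d -101.3 r -101.4 z 190.3  Fx 0.1 Fy 0.5 Fz -0.2 j6 118 gap 0.0002
the job is handed in; nothing more can be done
None
```

I turned the loose screw, the one on the +y side of the press, down to its stop and handed the job in at 20 s of the 58 s allowed. `hand_in` gives no verdict.

**Strokes:** With the gripper shut, I pushed the wings clockwise in three strokes of about 152°, 80° and 93°. The fingers came off and were lifted clear after each stroke. At the second lift-off the screw was at about 4.6 to 4.9 rad, inside the 3.2 to 6.0 window. That angle comes from my tracking and the camera heights, because the joint is not reported.

**At the stop:** The push force rose from about 1.5 N to 4.7 N. A further 0.8 mm of commanded push raised it to 7.8 N without turning the screw any more, so I stopped there. That is well under the 40 N limit.

**Last checks:**
- **Height:** The tops of the two screws' wings match to within 0.2 mm (100.0 and 99.9 mm from the top camera, 99.1 and 98.9 mm from the side). The cameras alone barely resolve 0.3 rad, which is only 0.4 mm, so the force rise is the stronger evidence.
- **Tight screw:** Its wing direction is unchanged within measurement error.
- **Loose things:** The spacer, tape, car, block and battery were measured at most about 12 mm from their first readings, which is about as much as the two cameras differ from each other. The driver was judged only by eye, and looks unmoved.
- **Glue bottle:** One side-camera reading put it on the block, at low confidence (0.43), which is a false detection. The pictures and the top camera show it where it stood.
- **Robot:** The arm stood clear of everything, with the fingertips at 190 mm height.

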